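# Jack up the hinged bench leaf and hold it

## Task

Turn the lock collar on the foot of the leaf's stand clockwise to its locked mark, then set the hand jack with its saddle centred under the punched mark of the round lift pad. Pump a full trial stroke and let the handle right back up so that the leaf settles. Then press the handle down to the bottom and finish holding it there, the leaf carried by the jack alone; leave brush, jar and steel block alone.

Things in the scene. Friction and masses are not known exactly. Their poses are not given: they have to be found in the camera images.
- stand: Fixed stand of a hinged wooden leaf (240x384x30, underside 60 above bench). Origin on the bench plumb below the lift mark; x from mark to leaf (away from robot, yaw within 0.15), z up. Leaf spans local x 25..265 (hinge at 265), y -147..237, on a 24 wide cheek at each end from x 30; open beneath between them. Front left foot, 30 high, x -105..30, y 107..213, carries the collar post.
- lift_mark (a point): Centre of the UNDERSIDE of the lift pad, 60 mm above the bench with the leaf down. Pad: round flat steel disc, diameter 44, 8 thick, in front of the leaf's front edge (25 behind the mark), on a 36 wide neck; a small dark dot marks its centre on top. The square-ended tab 85 to its right is only a pull tab. Lifting the leaf here takes 7 to 15 N; it falls back if not held.
- collar_center (a point): Centre of the lock collar on its axis at mid height, 66 mm above the bench; at stand frame x -45, y 150. Dark steel knurled ring, diameter 44, 26 high (53 to 79 above the bench), captive on an upright steel post 27 in diameter whose top is 90 above the bench. The wooden foot below it is 30 high.
- collar_lug (a point): Point on the collar's single lug (pointer), 40 mm from the axis at mid height; lug 10 wide, 16 high, reaching 46 from the axis. Locked: it points along the stand's -x (to the robot), in line with the locked mark: a small upright steel tooth on the foot 50 from the axis, top 48 above the bench, just lower than the lug.
- collar (a joint): Turn of the collar (rad), grows clockwise seen from above: 0 fully open, lug pointing about to the stand's -y (right); 1.25 is the stop and the locked mark; starts at 0 to 0.35. Friction about 0.06 N m, stays where left. Grip it across its diameter with fingers closing square to the lug, or push the lug.
- jack: Loose hand jack, about 0.85 kg, slid along the bench. Origin on the bench under its housing's centre; x to the saddle, y left. Base plate x -77..68, 90 wide, 8 thick. Housing: upright aluminium block 40 (x) by 36 (y), top 85 above the bench, gripped from above across y. Saddle at x +43; the handle leaves the housing's back towards -x.
- saddle_top (a point): Centre of the top of the jack's saddle, a steel disc of diameter 38 mm; 52 mm above the bench at rest (so 8 mm lower than the pad), at x +43 mm in the jack's frame. It rises 36 mm in a full stroke, in step with the handle, and sinks back with it.
- jack_handle (a joint): Handle stroke (rad): 0 all the way up, 0.55 bottom stop; pressing the paddle down makes it grow. A spring and the leaf's weight push it back up when released. Some 3 N on the paddle moves it unloaded, up to about 11 N with the leaf on the saddle.
- steel_block: Bystander: bare steel block 50 x 32 x 28 mm, origin under its centre.
- screw_jar: Bystander: closed glass jar, diameter 64 mm, 85 mm high, origin under its centre.
- bench_brush: Bystander: hand brush lying on the bench.
- handle_paddle (a point): Middle of the flat rubber paddle at the handle's end: 46 long, 60 wide (jack's y), 12 thick; press its top face, 6 mm above this point. Handle: 115 mm from its pivot (jack frame x -21, z 60) to this point, towards the jack's -x, raised 0.45 - q rad above level at joint value q: point 110 mm above the bench at the top of the stroke, 49 at the bottom; the paddle is level at q 0.275.
Mind the look-alikes: they are no part of the job. Leave any pink look-alike of the jack alone.

How it is judged:
On the way, in this order (a step that is already met when the one before it is completed fails the run):
1. the collar is turned to its locked mark with the leaf still down (value of joint collar above 1.1 rad and height (world z) of lift_mark below 0.0626 m), for 0.2 s.
2. the saddle stands under the lift mark, within 12 mm, handle up and leaf down (horizontal distance between saddle_top and lift_mark below 0.012 m and value of joint jack_handle below 0.12 rad and height (world z) of lift_mark below 0.0626 m and angle between jack's own z axis and vertical below 0.05 rad), for 0.2 s.
3. trial stroke: the handle goes down and the leaf rises on the saddle (value of joint jack_handle above 0.48 rad and height (world z) of lift_mark above 0.08 m), for 0.1 s.
4. the handle comes back up and the leaf settles on its cheeks (value of joint jack_handle below 0.1 rad and height (world z) of lift_mark below 0.0626 m), for 0.1 s.
At the end, for the whole second after the job is handed in: Robot still pressing the jack handle (over 1 N), within 0.07 rad of its bottom stop; lift mark at least 80 mm above the bench, leaf carried by the jack (over 3 N), untouched by the robot; saddle within 15 mm of the mark in plan; jack upright and still; collar within 0.15 rad of its locked stop (all of step 3 and value of joint collar above 1.1 rad and horizontal distance between saddle_top and lift_mark below 0.015 m and contact force between jack and stand above 3 N and angle between jack's own z axis and vertical below 0.08 rad and linear speed of jack below 0.02 m/s and contact force between any of the fingers, the arm and jack above 1 N and contact force between each of the fingers, the arm and stand below 0.5 N); the arm keeps its last pose, push and grip.
It fails at once if the leaf is lifted by the robot itself instead of the jack (height (world z) of lift_mark above 0.065 m and contact force between any of the fingers, the arm and stand above 1 N).
It fails at once if the jack is tipped over (angle between jack's own z axis and vertical above 0.6 rad).
It fails at once if a bystander is disturbed (distance of any of steel_block, screw_jar, bench_brush from where it was at the start of the episode above 0.03 m).
It also fails if it takes over 72 s, if anything falls off the work surface, if the arm or the gripper's body presses on something with over 40 N, if the wrist force passes 120 N, or if a joint passes its speed limit or range.

## Robot

A 6-joint arm with a two-finger parallel gripper is mounted at the origin on the work surface. World frame = base frame: x ahead of the robot, y to its left, z up, the work surface at z = 0. Lengths are in m, angles in rad, forces in N, time in s.
With the tool pointing down it reaches from about 0.35 to 0.975 m from the base axis. Payload 4.9 kg.
Tool frame: the origin (TCP) lies at the very end of the fingers, on their centre line; the grasp point (between the pads) lies 19 mm behind it; z points along the fingers, y is the line along which they close (so a half turn about z gives the same grasp; the last joint's range is limited). The gripper opens to 85 mm and grips with 20 to 120 N. Pads are 22 mm wide; open, the fingers measure 114 mm over their backs; the gripper's body (76 mm by 85 mm) begins 54 mm behind the grasp point. The pads swing forward as they close: fully open they stand 13 mm farther back than shut.
Start: joints at [1.111, 0.053, 1.613, -0, 1.476, -0.119], TCP at [0.209, 0.589, 0.231] pointing down, gripper open.
Joint ranges: [-3.01, 3.01], [-1.01, 2.22], [0.06, 2.58], [-1.02, 4.17], [0.09, 2.62], [-3.14, 3.14]. Speed limits (rad/s): [2.57, 2.57, 3.14, 3.14, 3.14, 3.14].

## Interface

Orientations are given as a rotation vector (axis times angle).
In Python, from station import ctrl gives the robot as it stands.
- The arm moves only by the tool jog_arm, never from a script. Its argument "plan" is a list of rows, each a list of 7 numbers: the shift along the tool's x, y, z in units of 0.02 m (1.0 is 0.02 m), then the turn, a rotation vector about the tool's x, y, z in units of 45 degrees (1.0 is 45 degrees), then the opening, from -1 (shut) to 1 (fully open). A call has 1 to 8 rows; each row shifts and turns the commanded pose from where the row before left it, along the tool's axes as they then stand; what a row does not reach is not made up. A row lasts 1/10 s, in which the tool goes at most 50 mm and 8.59 degrees, less where a joint would pass 70% of its speed; a pose out of reach is approached as far as the arm can. A call with a number of a shift or a turn outside -1 to 1 is refused whole. A call with a gripper value outside its range is refused whole. The fingers move at their own pace and stop on an object; "grip_force" is the grip in N (left out, the last holds). Time passes only in rows, so rows that do not move let the fingers close. It gives the time, the measured TCP pose, the force, the opening and the grip force at its end, in the units of the state.
- ctrl.get_obs(): the state, without advancing time (a new reading comes with each control period).
- ctrl.get_image(name): name is "scene" or "top" or "wrist"; returns (picture, depth): 480x640x3 uint8, red, green, blue; 480x640 float32, m along the optical axis (not along the pixel's ray), 0 where there is no reading.
- ctrl.camera_info(name): a dict with "camera_matrix" (3x3 intrinsics, pixels), "rvec" (rotation vector, rad) and "tvec" (3), from world to camera coordinates, as OpenCV has them; the wrist camera has in their place "T_tool_cam" (4x4, takes a point from camera to tool coordinates, whose origin is the TCP and whose axes are the flange's). Camera axes: x right, y down, z forward; pixel columns grow to the right and rows downward; lengths in m; the calibration is good to about 2 mm. A picture is of the moment at which its call begins: read the wrist's pose just before it. camera_info takes no time and is no camera call.
- ctrl.finish_job(): hands the job in; it is judged then, once.
The state is a dict: "t": time; "q": joint angles; "dq": joint speeds; "effort": joint torques, N m; "tool_pos": TCP position; "tool_rot": TCP orientation; "contact_force": force on the tool from outside, world axes, zero at the start; "wrist_torque": the same for the moment, N m; "opening": finger opening in m; "grip_force": force on a finger pad.
Only numpy, scipy, OpenCV 4.12 (cv2) and the standard library are available. Lean on these libraries where they do the work, as an engineer would, in place of code of your own. Each camera call takes 0.05 s, during which the arm holds its last target. There are 200 camera calls.

## Working session

There is one attempt and no reset: what is moved stays moved. The work goes in short steps, Python scripts to look and compute and a tool call to move; the robot and the scene stay as the last step left them, time stands still between calls to the robot, and variables do not carry over. Pictures are saved under pics/ and viewed, at most 11 in all, crops included, and the job is handed in when it is done.

Besides the shell and the picture viewer there is one more tool, called after ">>>" as name(argument=value, ...), one argument or row to a line, values as JSON. jog_arm: Moves the arm, as the interface text tells. Shifts and turns lie within -1 to 1; 1 stands for 0.02 m of shift or 45 degrees of turn. Its arguments: {"type":"object","properties":{"plan":{"type":"array"},"grip_force":{"type":"number"}},"required":["plan"]}

```bash
mkdir -p pics
cat > h.py <<'E'
import numpy as np, cv2
from station import ctrl
from scipy.spatial.transform import Rotation as R
def snap(n,f):
    o=ctrl.get_obs(); im,d=ctrl.get_image(n); cv2.imwrite('pics/'+f+'.png',im[:,:,::-1]); np.savez('pics/'+f+'.npz',d=d,p=o['tool_pos'],r=o['tool_rot']); return im,d
def pose(n,z=None):
    c=ctrl.camera_info(n);K=np.array(c['camera_matrix'])
    if n=='wrist':
        T=np.eye(4);T[:3,:3]=R.from_rotvec(z['r']).as_matrix();T[:3,3]=z['p'];T=T@np.array(c['T_tool_cam'])
        return K,T[:3,:3],T[:3,3]
    Rm=R.from_rotvec(np.ravel(c['rvec'])).as_matrix()
    return K,Rm.T,-Rm.T@np.ravel(c['tvec'])
def pt(n,f,u,v,h=None):
    z=np.load('pics/'+f+'.npz');K,Rw,t=pose(n,z)
    ray=Rw@np.linalg.solve(K,[u,v,1.])
    if h is None:
        d=z['d'][v-1:v+2,u-1:u+2]; s=np.median(d[d>0]) if (d>0).any() else 0
    else: s=(h-t[2])/ray[2]
    return np.round(t+s*ray,4)
E
python3 - <<'E'
from h import *
snap('scene','s0');snap('top','t0')
print(ctrl.get_obs())
for n in('scene','top'):
    print(pose(n))
print(ctrl.camera_info('wrist'))
E
```

```text
{'t': 0.1, 'q': array([ 1.11102898e+00,  5.33218549e-02,  1.61416322e+00,  4.53077616e-06,
        1.47597433e+00, -1.19007575e-01]), 'dq': array([-0.00024164, -0.00277956, -0.00160684, -0.00034004, -0.00119914,
       -0.00024271]), 'effort': array([ 2.31330077e-04, -3.94896019e+01, -3.71366465e+01, -4.25569681e-05,
        3.83767619e-03,  2.36278095e-05]), 'tool_pos': array([0.20863002, 0.58855743, 0.23016282]), 'tool_rot': array([-5.32587637e-01, -3.09557312e+00,  2.80785479e-03]), 'contact_force': array([-0.53721459, -0.10630538,  1.16063276]), 'wrist_torque': array([ 0.02108713,  0.03678078, -0.01891516]), 'grip_force': 0.0, 'opening': 0.08543516240255183}
(array([[557.42646375,   0.        , 316.46125572],
       [  0.        , 557.42646375, 239.76676379],
       [  0.        ,   0.        ,   1.        ]]), array([[-0.81648801,  0.44471911, -0.36820135],
       [ 0.57726067,  0.61682701, -0.53506501],
       [-0.0108371 , -0.64942232, -0.76035071]]), array([1.05347399, 0.88072703, 1.35662974]))
(array([[612.1587564 ,   0.        , 315.56089606],
       [  0.        , 612.1587564 , 233.88709231],
       [  0.        ,   0.        ,   1.        ]]), array([[ 0.0196461 , -0.98519074,  0.17033274],
       [-0.99974407, -0.01744624,  0.01440237],
       [-0.01121742, -0.1705721 , -0.98528134]]), array([ 0.22106544, -0.02783003,  1.45041281]))
{'camera_matrix': array([[421.29263557,   0.        , 324.92176871],
       [  0.        , 421.29263557, 241.44748484],
       [  0.        ,   0.        ,   1.        ]]), 'T_tool_cam': array([[ 9.29677414e-04, -9.51181456e-01, -3.08630803e-01,
         8.05675485e-02],
       [ 9.99999511e-01,  7.80008780e-04,  6.08322531e-04,
         1.15559260e-03],
       [-3.37890374e-04, -3.08631218e-01,  9.51181716e-01,
        -1.41469911e-01],
       [ 0.00000000e+00,  0.00000000e+00,  0.00000000e+00,
         1.00000000e+00]])}
```

View pics/t0.png

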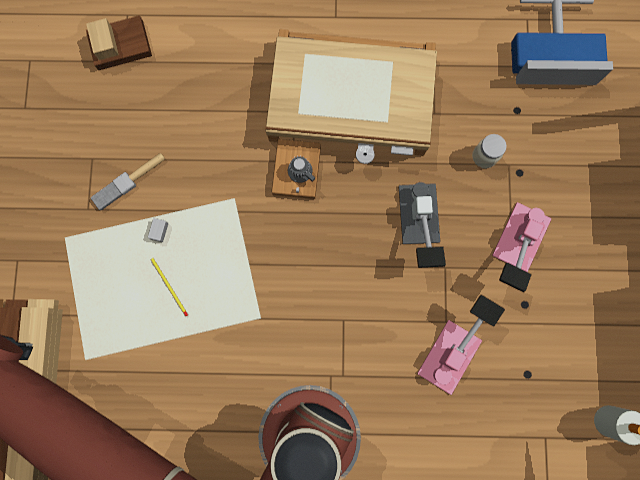

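View pics/s0.png

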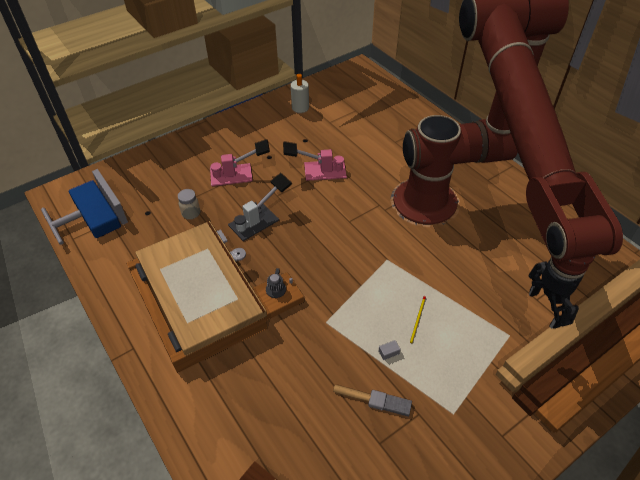

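The top view shows the collar at about (300,168), the round pad at (365,154), the pull tab at (401,150), the grey jack housing at (424,205) and its paddle at (430,257). I'll enlarge that area.

Run:
```python
from h import *
im=cv2.imread('pics/t0.png');cv2.imwrite('pics/t0c.png',cv2.resize(im[130:275,260:455],None,fx=4,fy=4,interpolation=cv2.INTER_CUBIC))
for u,v,h in[(365,154,.068),(300,163,.09),(424,205,.085),(430,257,.116)]:
    print(u,v,pt('top','t0',u,v),pt('top','t0',u,v,h))
```

```text
365 154 [ 0.6525 -0.1198  0.0664] [ 0.652  -0.1197  0.068 ]
300 163 [0.6215 0.0312 0.0889] [0.6212 0.0311 0.09  ]
424 205 [ 0.5287 -0.2539  0.0829] [ 0.5283 -0.2535  0.085 ]
430 257 [ 0.4046 -0.2601  0.1172] [ 0.4048 -0.2603  0.116 ]
```

View pics/t0c.png

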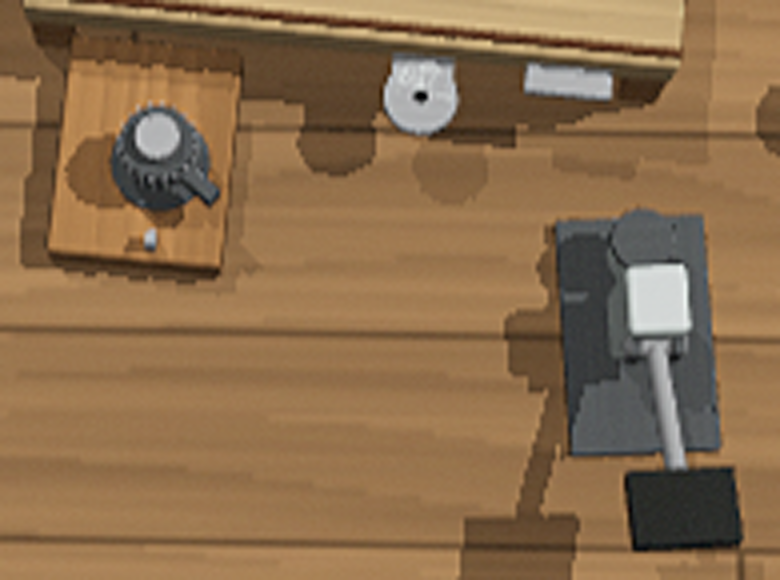

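Run:
```python
from h import *
f=lambda u,v,h:pt('top','t0',260+u/4,130+v/4,h)
P=f(420,96,.068);C=f(158,134,.09);L=f(210,192,.074);T=f(150,236,.048);H=f(658,300,.085);S=f(643,243,.052);D=f(684,508,.116)
e1=f(27,8,.09);e2=f(683,58,.09)
print('pad',P,'post',C,'lug',L,'tooth',T,'H',H,'S',S,'D',D,e1,e2)
d=(e1-e2)[:2];yaw=np.arctan2(d[1],d[0])-np.pi/2;print('yaw edge',yaw,np.linalg.norm(d))
# from pad->collar: local(-45,150)
v=(C-P)[:2];print('yaw pc',np.arctan2(v[1],v[0])-np.arctan2(.150,-.045),np.linalg.norm(v),np.hypot(.15,.045))
v=(T-C)[:2];print('yaw tooth',np.arctan2(v[1],v[0]),np.linalg.norm(v))
v=(L-C)[:2];print('lug ang',np.degrees(np.arctan2(v[1],v[0])),np.linalg.norm(v))
v=(S-H)[:2];print('jack yaw',np.arctan2(v[1],v[0]),np.linalg.norm(v))
v=(H-D)[:2];print('jack yaw',np.arctan2(v[1],v[0]),np.linalg.norm(v))
v=(f(555,222,.008)-f(570,454,.008))[:2];print('plate',np.arctan2(v[1],v[0]),np.linalg.norm(v))
v=(f(702,215,.008)-f(719,450,.008))[:2];print('plate',np.arctan2(v[1],v[0]),np.linalg.norm(v))
print(R.from_rotvec(ctrl.get_obs()['tool_rot']).as_matrix())
```

```text
pad [ 0.652  -0.1197  0.068 ] post [0.62   0.0323 0.09  ] lug [0.5904 0.002  0.074 ] tooth [0.5701 0.0373 0.048 ] H [ 0.5283 -0.2547  0.085 ] S [ 0.5697 -0.2518  0.052 ] D [ 0.4048 -0.2625  0.116 ] [0.6946 0.1102 0.09  ] [ 0.6704 -0.2698  0.09  ]
yaw edge -0.0635983251922132 0.3807697992225749
yaw pc -0.08396056804266427 0.1553319027115808 0.15660459763365825
yaw tooth 3.041725588402822 0.05014987537372345
lug ang -134.33046377201234 0.042358588267315964
jack yaw 0.06993407509084561 0.041501445757949194
jack yaw 0.06307411789691249 0.12374607064468755
plate 0.059127615981526306 0.1421484083625279
plate 0.05626877276139547 0.14402794867663704
[[-9.42500779e-01  3.34202915e-01 -8.32392650e-04]
 [ 3.34203875e-01  9.42499325e-01 -1.67089661e-03]
 [ 2.26110992e-04 -1.85301021e-03 -9.99998258e-01]]
```

```bash
cat >> h.py <<'E'
def go(p,yaw,n,g,p0=None,yaw0=None,step=.019):
    """rows from the present pose to p with tool x at yaw (deg), tool down"""
    o=ctrl.get_obs();Rc=R.from_rotvec(o['tool_rot']);pc=np.array(o['tool_pos'])
    c,s=np.cos(np.radians(yaw)),np.sin(np.radians(yaw))
    Rt=R.from_matrix(np.array([[c,s,0],[s,-c,0],[0,0,-1.]]));rows=[]
    rv=(Rc.inv()*Rt).as_rotvec();dp=np.array(p)-pc
    for i in range(n):
        Ri=Rc*R.from_rotvec(rv*i/n)
        rows.append(np.round(np.r_[Ri.inv().apply(dp/n)/.02,rv/n/np.radians(45),g],3).tolist())
    print('max',np.abs(rows).max(0))
    for k in range(0,n,8):print(rows[k:k+8])
E
python3 -c "
from h import *
go([.62,.0323,.16],225.7,36,1)"
```

```text
max [0.797 0.961 0.098 0.    0.    0.04  1.   ]
[[-0.797, -0.537, 0.098, -0.0, -0.0, -0.04, 1.0], [-0.779, -0.562, 0.098, -0.0, -0.0, -0.04, 1.0], [-0.761, -0.586, 0.098, -0.0, -0.0, -0.04, 1.0], [-0.742, -0.61, 0.098, -0.0, -0.0, -0.04, 1.0], [-0.723, -0.633, 0.098, -0.0, -0.0, -0.04, 1.0], [-0.702, -0.656, 0.098, -0.0, -0.0, -0.04, 1.0], [-0.681, -0.678, 0.098, -0.0, -0.0, -0.04, 1.0], [-0.659, -0.699, 0.098, -0.0, -0.0, -0.04, 1.0]]
[[-0.637, -0.719, 0.098, -0.0, -0.0, -0.04, 1.0], [-0.614, -0.739, 0.098, -0.0, -0.0, -0.04, 1.0], [-0.59, -0.758, 0.098, -0.0, -0.0, -0.04, 1.0], [-0.566, -0.776, 0.098, -0.0, -0.0, -0.04, 1.0], [-0.541, -0.794, 0.098, -0.0, -0.0, -0.04, 1.0], [-0.516, -0.811, 0.098, -0.0, -0.0, -0.04, 1.0], [-0.49, -0.827, 0.098, -0.0, -0.0, -0.04, 1.0], [-0.463, -0.842, 0.098, -0.0, -0.0, -0.04, 1.0]]
[[-0.437, -0.856, 0.098, -0.0, -0.0, -0.04, 1.0], [-0.409, -0.869, 0.098, -0.0, -0.0, -0.04, 1.0], [-0.382, -0.882, 0.098, -0.0, -0.0, -0.04, 1.0], [-0.354, -0.893, 0.098, -0.0, -0.0, -0.04, 1.0], [-0.325, -0.904, 0.098, -0.0, -0.0, -0.04, 1.0], [-0.296, -0.914, 0.098, -0.0, -0.0, -0.04, 1.0], [-0.267, -0.923, 0.098, -0.0, -0.0, -0.04, 1.0], [-0.238, -0.931, 0.098, -0.0, -0.0, -0.04, 1.0]]
[[-0.208, -0.938, 0.098, -0.0, -0.0, -0.04, 1.0], [-0.179, -0.944, 0.098, -0.0, -0.0, -0.04, 1.0], [-0.149, -0.949, 0.098, -0.0, -0.0, -0.04, 1.0], [-0.119, -0.954, 0.098, -0.0, -0.0, -0.04, 1.0], [-0.088, -0.957, 0.098, -0.0, -0.0, -0.04, 1.0], [-0.058, -0.959, 0.098, -0.0, -0.0, -0.04, 1.0], [-0.028, -0.96, 0.098, -0.0, -0.0, -0.04, 1.0], [0.003, -0.961, 0.098, -0.0, -0.0, -0.04, 1.0]]
[[0.033, -0.96, 0.098, -0.0, -0.0, -0.04, 1.0], [0.063, -0.959, 0.098, -0.0, -0.0, -0.04, 1.0], [0.094, -0.956, 0.098, -0.0, -0.0, -0.04, 1.0], [0.124, -0.953, 0.097, -0.0, -0.0, -0.04, 1.0]]
```

>>> jog_arm(
  plan=[
    [-0.8,-0.54,0.1,0,0,-0.04,1],
    [-0.78,-0.56,0.1,0,0,-0.04,1],
    [-0.76,-0.59,0.1,0,0,-0.04,1],
    [-0.74,-0.61,0.1,0,0,-0.04,1],
    [-0.72,-0.63,0.1,0,0,-0.04,1],
    [-0.7,-0.66,0.1,0,0,-0.04,1],
    [-0.68,-0.68,0.1,0,0,-0.04,1],
    [-0.66,-0.7,0.1,0,0,-0.04,1],
  ],
)

```text
t: 0.9
tool_pos: [0.3003, 0.4643, 0.2146]
tool_rot: [-0.138, -3.138, 0.001]
contact_force: [0.3, -0.4, 0.4]
opening: 0.0853
grip_force: 0.0
```

>>> jog_arm(
  plan=[
    [-0.64,-0.72,0.1,0,0,-0.04,1],
    [-0.61,-0.74,0.1,0,0,-0.04,1],
    [-0.59,-0.76,0.1,0,0,-0.04,1],
    [-0.57,-0.78,0.1,0,0,-0.04,1],
    [-0.54,-0.79,0.1,0,0,-0.04,1],
    [-0.52,-0.81,0.1,0,0,-0.04,1],
    [-0.49,-0.83,0.1,0,0,-0.04,1],
    [-0.46,-0.84,0.1,0,0,-0.04,1],
  ],
)

```text
t: 1.7
tool_pos: [0.3914, 0.3405, 0.1986]
tool_rot: [0.256, -3.13, 0.001]
contact_force: [0.1, -0.6, -0.1]
opening: 0.0853
grip_force: 0.0
```

>>> jog_arm(
  plan=[
    [-0.44,-0.86,0.1,0,0,-0.04,1],
    [-0.41,-0.87,0.1,0,0,-0.04,1],
    [-0.38,-0.88,0.1,0,0,-0.04,1],
    [-0.35,-0.89,0.1,0,0,-0.04,1],
    [-0.33,-0.9,0.1,0,0,-0.04,1],
    [-0.3,-0.91,0.1,0,0,-0.04,1],
    [-0.27,-0.92,0.1,0,0,-0.04,1],
    [-0.24,-0.93,0.1,0,0,-0.04,1],
  ],
)

```text
t: 2.5
tool_pos: [0.4824, 0.2169, 0.1827]
tool_rot: [0.646, -3.073, 0.0]
contact_force: [1.1, 0.3, -0.4]
opening: 0.085
grip_force: 0.0
```

>>> jog_arm(
  plan=[
    [-0.21,-0.94,0.1,0,0,-0.04,1],
    [-0.18,-0.94,0.1,0,0,-0.04,1],
    [-0.15,-0.95,0.1,0,0,-0.04,1],
    [-0.12,-0.95,0.1,0,0,-0.04,1],
    [-0.09,-0.96,0.1,0,0,-0.04,1],
    [-0.06,-0.96,0.1,0,0,-0.04,1],
    [-0.03,-0.96,0.1,0,0,-0.04,1],
    [0,-0.96,0.1,0,0,-0.04,1],
  ],
)

```text
t: 3.3
tool_pos: [0.5733, 0.093, 0.1666]
tool_rot: [1.026, -2.968, -0.001]
contact_force: [-0.2, 0.6, -0.3]
opening: 0.0855
grip_force: 0.0
```

>>> jog_arm(
  plan=[
    [0.03,-0.96,0.1,0,0,-0.04,1],
    [0.06,-0.96,0.1,0,0,-0.04,1],
    [0.1,-0.96,0.1,0,0,-0.04,1],
    [0.12,-0.95,0.1,0,0,-0.04,1],
    [0,0,0,0,0,0,1],
  ],
)

```text
t: 3.8
tool_pos: [0.619, 0.03, 0.1584]
tool_rot: [1.206, -2.9, -0.0]
contact_force: [0.4, -0.1, 0.6]
opening: 0.0853
grip_force: 0.0
```

Run:
```python
from h import *
snap('wrist','w1')
z=np.load('pics/w1.npz');print(z['p'],R.from_rotvec(z['r']).as_matrix()[:,0],ctrl.get_obs()['q'],ctrl.get_obs()['t'])
K,Rw,t=pose('wrist',z)
for n,P in dict(post=[.62,.0323,.09],lug=[.5904,.002,.074]).items():
    c=Rw.T@(np.array(P)-t);print(n,(K@c/c[2])[:2])
```

```text
[0.61900386 0.03001228 0.15835875] [-0.70514847 -0.70905887  0.00107773] [-7.01443191e-02  9.41898892e-02  1.69320718e+00  2.59850878e-04
  1.35576884e+00 -2.42919747e+00] 3.85
post [322.96090869 264.53842958]
lug [322.34135154 180.30061038]
```

View pics/w1.png

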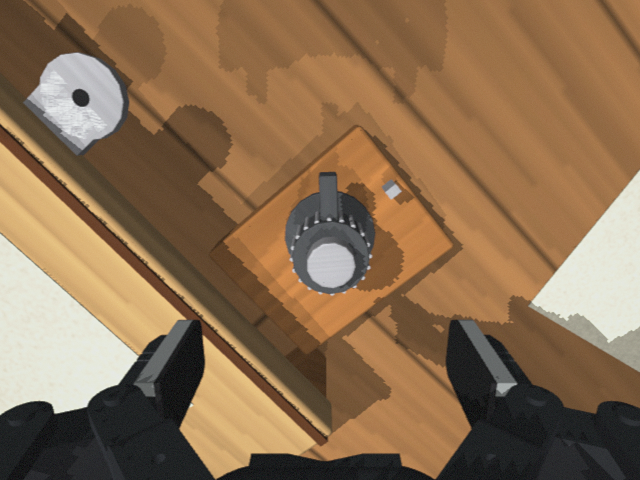

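The wrist view shows the post top centre at (331,266), the lug tip at (328,176) pointing straight up the image, the tooth at (392,189) and the pad dot at (81,97).

Run:
```python
from h import *
f=lambda u,v,h:pt('wrist','w1',u,v,h)
C=f(331,266,.09);L=f(328,176,.074);T=f(392,189,.048);P=f(81,97,.068);print(C,L,T,P)
for v in(L-C,T-C):print(np.degrees(np.arctan2(v[1],v[0])),np.hypot(*v[:2]))
v=P-C;print(np.hypot(*v[:2]),np.arctan2(-v[1],-v[0])-np.arctan2(.15,-.045))
go([C[0],C[1],.052],225.7,8,1)
```

```text
[0.6175 0.0359 0.09  ] [0.5866 0.0025 0.074 ] [0.5675 0.0384 0.048 ] [ 0.6496 -0.1167  0.068 ]
-132.77344732391643 0.045501318662210244
177.13759477388825 0.05006246098625201
0.15593963575691716 -0.0841257044438326
max [0.018 0.025 0.665 0.    0.    0.001 1.   ]
[[-0.018, 0.025, 0.665, 0.0, -0.0, -0.001, 1.0], [-0.018, 0.025, 0.665, 0.0, -0.0, -0.001, 1.0], [-0.018, 0.025, 0.665, 0.0, -0.0, -0.001, 1.0], [-0.018, 0.025, 0.665, 0.0, -0.0, -0.001, 1.0], [-0.018, 0.025, 0.665, 0.0, -0.0, -0.001, 1.0], [-0.018, 0.025, 0.665, 0.0, -0.0, -0.001, 1.0], [-0.018, 0.025, 0.665, 0.0, -0.0, -0.001, 1.0], [-0.018, 0.025, 0.665, 0.0, -0.0, -0.001, 1.0]]
```

>>> jog_arm(
  plan=[
    [-0.015,0.022,0.665,0,0,0,1],
    [-0.015,0.022,0.665,0,0,0,1],
    [-0.015,0.022,0.665,0,0,0,1],
    [-0.015,0.022,0.665,0,0,0,1],
    [-0.015,0.022,0.665,0,0,0,1],
    [-0.015,0.022,0.665,0,0,0,1],
    [-0.015,0.022,0.665,0,0,0,1],
    [-0.015,0.022,0.665,0,0,0,1],
  ],
)

```text
t: 4.65
tool_pos: [0.6178, 0.0359, 0.0517]
tool_rot: [1.209, -2.9, -0.0]
contact_force: [0.7, -0.0, -0.6]
opening: 0.0853
grip_force: 0.0
```

>>> jog_arm(
  plan=[
    [0,0,0,0,0,0,-0.2],
    [0,0,0,0,0,0,-0.2],
    [0,0,0,0,0,0,-0.2],
    [0,0,0,0,0,0,-0.2],
    [0,0,0,0,0,0,-0.2],
    [0,0,0,0,0,0,-0.2],
  ],
  grip_force=30,
)

```text
t: 5.25
tool_pos: [0.6194, 0.0349, 0.0543]
tool_rot: [-1.208, 2.897, -0.005]
contact_force: [4.0, -4.6, -0.3]
opening: 0.0427
grip_force: 32.6
```

>>> jog_arm(
  plan=[
    [0,0,0,0,0,0.13,-0.2],
    [0,0,0,0,0,0.13,-0.2],
    [0,0,0,0,0,0.13,-0.2],
    [0,0,0,0,0,0.13,-0.2],
    [0,0,0,0,0,0.13,-0.2],
    [0,0,0,0,0,0.13,-0.2],
    [0,0,0,0,0,0.13,-0.2],
    [0,0,0,0,0,0.13,-0.2],
  ],
)

```text
t: 6.05
tool_pos: [0.6196, 0.0344, 0.0543]
tool_rot: [0.048, 3.137, -0.004]
contact_force: [3.7, -5.2, -0.8]
opening: 0.043
grip_force: 32.6
```

```bash
python3 -c "
from h import *
o=ctrl.get_obs();print(o['wrist_torque'],o['contact_force'],np.degrees(np.arctan2(*R.from_rotvec(o['tool_rot']).as_matrix()[[1,0],0])))"
```

```text
[-0.97635832 -0.63928022  0.04956375] [ 3.68606646 -5.21586494 -0.81670026] 178.24199024873397
```

>>> jog_arm(
  plan=[
    [0,0,0,0,0,0.06,-0.2],
    [0,0,0,0,0,0.06,-0.2],
    [0,0,0,0,0,0.04,-0.2],
    [0,0,0,0,0,0,-0.2],
    [0,0,0,0,0,0,-0.2],
  ],
)

```text
t: 6.55
tool_pos: [0.6193, 0.0343, 0.0542]
tool_rot: [0.236, 3.129, -0.005]
contact_force: [3.5, -5.9, -0.7]
opening: 0.043
grip_force: 33.0
```

```bash
python3 -c "
from h import *
o=ctrl.get_obs();print(o['wrist_torque'],o['contact_force'],np.degrees(np.arctan2(*R.from_rotvec(o['tool_rot']).as_matrix()[[1,0],0])))"
```

```text
[-0.97063863 -0.47855175  0.54082863] [ 3.49824978 -5.87052585 -0.73810653] 171.38478994156657
```

>>> jog_arm(
  plan=[
    [0,0,0,0,0,0,1],
    [0,0,0,0,0,0,1],
    [0,0,0,0,0,0,1],
    [0,0,0,0,0,0,1],
    [0,0,-0.8,0,0,0,1],
    [0,0,-0.9,0,0,0,1],
    [0,0,-0.9,0,0,0,1],
    [0,0,-0.9,0,0,0,1],
  ],
)

```text
t: 7.35
tool_pos: [0.6181, 0.0359, 0.125]
tool_rot: [0.239, 3.131, 0.0]
contact_force: [-0.1, -0.2, 1.2]
opening: 0.0852
grip_force: 0.0
```

>>> jog_arm(
  plan=[
    [0,0,-0.9,0,0,0,1],
    [0,0,-0.9,0,0,0,1],
    [0,0,-0.5,0,0,0,1],
    [0,0,0,0,0,0,1],
  ],
)

```text
t: 7.75
tool_pos: [0.6191, 0.0358, 0.1719]
tool_rot: [0.238, 3.128, 0.0]
contact_force: [-0.2, -0.4, 0.2]
opening: 0.0853
grip_force: 0.0
```

Run:
```python
from h import *
snap('wrist','w2')
```

```text
(no output)
```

View pics/w2.png

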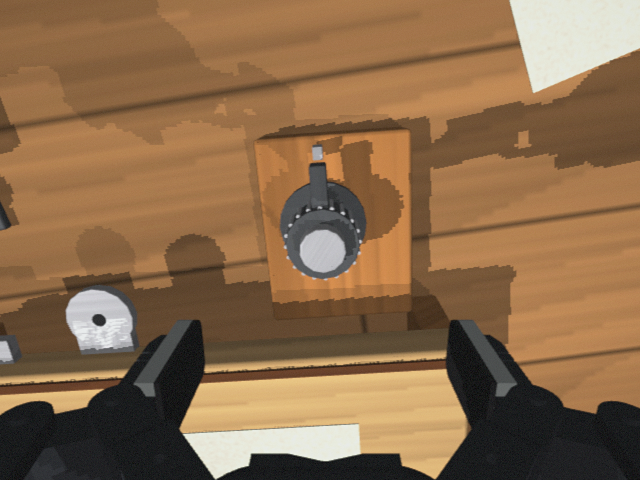

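The lug at (318,165) points straight at the tooth at (318,150), so the collar is locked. The pad dot is at (99,320). Next I move over the jack.

Run:
```python
from h import *
print(pt('wrist','w2',99,320,.068),pt('wrist','w2',322,250,.09))
go([.526,-.2515,.17],183.5,16,1)
```

```text
[ 0.6503 -0.1163  0.068 ] [0.6168 0.0361 0.09  ]
max [0.331 0.931 0.001 0.    0.    0.017 1.   ]
[[0.149, -0.931, -0.0, 0.0, 0.0, -0.017, 1.0], [0.161, -0.929, 0.0, 0.0, 0.0, -0.017, 1.0], [0.174, -0.927, 0.0, 0.0, 0.0, -0.017, 1.0], [0.186, -0.925, 0.0, 0.0, 0.0, -0.017, 1.0], [0.198, -0.922, 0.0, 0.0, 0.0, -0.017, 1.0], [0.211, -0.919, 0.0, 0.0, 0.0, -0.017, 1.0], [0.223, -0.916, 0.0, 0.0, 0.0, -0.017, 1.0], [0.235, -0.913, 0.0, 0.0, 0.0, -0.017, 1.0]]
[[0.247, -0.91, 0.0, 0.0, 0.0, -0.017, 1.0], [0.259, -0.907, 0.0, 0.0, 0.0, -0.017, 1.0], [0.271, -0.903, 0.0, 0.0, 0.0, -0.017, 1.0], [0.283, -0.9, 0.0, 0.0, 0.0, -0.017, 1.0], [0.295, -0.896, 0.0, 0.0, 0.0, -0.017, 1.0], [0.307, -0.892, 0.0, 0.0, 0.0, -0.017, 1.0], [0.319, -0.887, 0.0, 0.0, 0.0, -0.017, 1.0], [0.331, -0.883, 0.001, 0.0, 0.0, -0.017, 1.0]]
```

>>> jog_arm(
  plan=[
    [0.15,-0.93,0,0,0,-0.017,1],
    [0.16,-0.93,0,0,0,-0.017,1],
    [0.17,-0.93,0,0,0,-0.017,1],
    [0.19,-0.93,0,0,0,-0.017,1],
    [0.2,-0.92,0,0,0,-0.017,1],
    [0.21,-0.92,0,0,0,-0.017,1],
    [0.22,-0.92,0,0,0,-0.017,1],
    [0.24,-0.91,0,0,0,-0.017,1],
  ],
)

```text
t: 8.6
tool_pos: [0.5705, -0.1084, 0.1673]
tool_rot: [-0.071, -3.138, -0.001]
contact_force: [0.3, 0.2, -0.2]
opening: 0.0854
grip_force: 0.0
```

>>> jog_arm(
  plan=[
    [0.25,-0.91,0,0,0,-0.017,1],
    [0.26,-0.91,0,0,0,-0.017,1],
    [0.27,-0.9,0,0,0,-0.017,1],
    [0.28,-0.9,0,0,0,-0.017,1],
    [0.3,-0.9,0,0,0,-0.017,1],
    [0.31,-0.89,0,0,0,-0.017,1],
    [0.32,-0.89,0,0,0,-0.017,1],
    [0.33,-0.88,0,0,0,-0.017,1],
  ],
)

```text
t: 9.4
tool_pos: [0.5243, -0.252, 0.1673]
tool_rot: [0.097, -3.138, -0.003]
contact_force: [0.2, 0.3, -0.1]
opening: 0.0854
grip_force: 0.0
```

>>> jog_arm(
  plan=[
    [0,0,0,0,0,0,1],
  ],
)

```text
t: 9.5
tool_pos: [0.5241, -0.253, 0.1674]
tool_rot: [0.092, -3.138, -0.001]
contact_force: [-0.4, 0.4, -0.2]
opening: 0.0853
grip_force: 0.0
```

Run:
```python
from h import *
snap('wrist','w3')
```

```text
(no output)
```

View pics/w3.png

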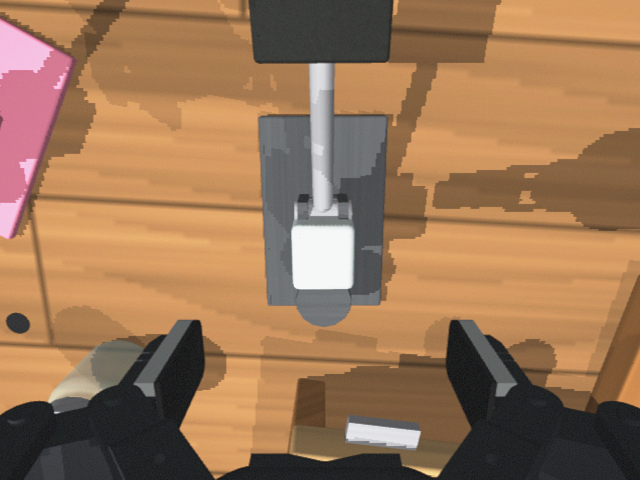

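Housing top centre is at (323,256), saddle centre about (324,300), and the base plate is straight in the image, so the tool is aligned with the jack.

Run:
```python
from h import *
f=lambda u,v,h:pt('wrist','w3',u,v,h)
H=f(323,256,.085);print(H,f(324,300,.052),f(323,116,.008),f(324,305,.008))
go([H[0],H[1],.046],183.4,8,1)
```

```text
[ 0.5252 -0.2521  0.085 ] [ 0.5684 -0.249   0.052 ] [ 0.4512 -0.2567  0.008 ] [ 0.5939 -0.2476  0.008 ]
max [0.006 0.003 0.76  0.    0.    0.    1.   ]
[[-0.006, -0.003, 0.76, 0.0, -0.0, 0.0, 1.0], [-0.005, -0.002, 0.76, 0.0, -0.0, 0.0, 1.0], [-0.005, -0.002, 0.76, 0.0, -0.0, 0.0, 1.0], [-0.005, -0.002, 0.76, 0.0, -0.0, 0.0, 1.0], [-0.005, -0.002, 0.76, 0.0, -0.0, 0.0, 1.0], [-0.005, -0.002, 0.76, 0.0, -0.0, 0.0, 1.0], [-0.005, -0.002, 0.76, 0.0, -0.0, 0.0, 1.0], [-0.004, -0.001, 0.76, 0.0, -0.0, 0.0, 1.0]]
```

>>> jog_arm(
  plan=[
    [0,0,0.76,0,0,0,1],
    [0,0,0.76,0,0,0,1],
    [0,0,0.76,0,0,0,1],
    [0,0,0.76,0,0,0,1],
    [0,0,0.76,0,0,0,1],
    [0,0,0.76,0,0,0,1],
    [0,0,0.76,0,0,0,1],
    [0,0,0.76,0,0,0,1],
  ],
)

```text
t: 10.35
tool_pos: [0.5253, -0.2517, 0.046]
tool_rot: [0.096, -3.14, -0.0]
contact_force: [-0.3, 0.2, -0.2]
opening: 0.0856
grip_force: 0.0
```

>>> jog_arm(
  plan=[
    [0,0,0,0,0,0,-0.4],
    [0,0,0,0,0,0,-0.4],
    [0,0,0,0,0,0,-0.4],
    [0,0,0,0,0,0,-0.4],
    [0,0,0,0,0,0,-0.4],
    [0,0,0,0,0,0,-0.4],
    [0,0,0,0,0,0,-0.4],
    [0,0,0,0,0,0,-0.4],
  ],
  grip_force=40,
)

```text
t: 11.15
tool_pos: [0.5264, -0.2529, 0.0488]
tool_rot: [-0.096, 3.138, -0.004]
contact_force: [1.2, -5.7, 6.8]
opening: 0.0355
grip_force: 43.6
```

Run:
```python
from h import *
o=ctrl.get_obs();print(o['wrist_torque'],o['contact_force'])
snap('top','t1')
im=cv2.imread('pics/t1.png');cv2.imwrite('pics/t1c.png',cv2.resize(im[130:275,300:495],None,fx=4,fy=4))
p=np.array(o['tool_pos']);y=np.radians(3.4)
M=np.array([.650,-.1165]);h=M-.0455*np.array([np.cos(y),np.sin(y)]);print(p,h)
go([p[0],h[1],p[2]],183.4,8,-.4)
go([h[0],h[1],p[2]],183.4,8,-.4)
```

```text
[-0.62284747 -0.00698166  0.11478888] [ 1.15759651 -5.69297544  6.76196571]
[ 0.52639899 -0.25290589  0.04884478] [ 0.60458009 -0.11919844]
max [0.051 0.834 0.002 0.    0.    0.    0.4  ]
[[-0.051, 0.834, -0.002, -0.0, 0.0, 0.0, -0.4], [-0.051, 0.834, -0.002, -0.0, 0.0, 0.0, -0.4], [-0.051, 0.834, -0.002, -0.0, 0.0, 0.0, -0.4], [-0.051, 0.834, -0.001, -0.0, 0.0, 0.0, -0.4], [-0.051, 0.834, -0.001, -0.0, 0.0, 0.0, -0.4], [-0.05, 0.834, -0.001, -0.0, 0.0, 0.0, -0.4], [-0.05, 0.834, -0.001, -0.0, 0.0, 0.0, -0.4], [-0.05, 0.834, -0.0, -0.0, 0.0, 0.0, -0.4]]
max [0.539 0.805 0.001 0.    0.    0.    0.4  ]
[[-0.539, 0.804, -0.001, -0.0, 0.0, 0.0, -0.4], [-0.539, 0.805, -0.001, -0.0, 0.0, 0.0, -0.4], [-0.539, 0.805, -0.001, -0.0, 0.0, 0.0, -0.4], [-0.539, 0.805, -0.001, -0.0, 0.0, 0.0, -0.4], [-0.538, 0.805, -0.001, -0.0, 0.0, 0.0, -0.4], [-0.538, 0.805, -0.0, -0.0, 0.0, 0.0, -0.4], [-0.538, 0.805, -0.0, -0.0, 0.0, 0.0, -0.4], [-0.538, 0.805, -0.0, -0.0, 0.0, 0.0, -0.4]]
```

>>> jog_arm(
  plan=[
    [-0.02,0.3,-0.1,0,0,0,-0.4],
    [-0.05,0.7,0,0,0,0,-0.4],
    [-0.05,1.0,0,0,0,0,-0.4],
    [-0.06,1.0,0,0,0,0,-0.4],
    [-0.06,1.0,0,0,0,0,-0.4],
    [-0.06,1.0,0,0,0,0,-0.4],
    [-0.05,1.0,0,0,0,0,-0.4],
    [-0.04,0.65,0,0,0,0,-0.4],
  ],
)

```text
t: 12.0
tool_pos: [0.5244, -0.117, 0.0489]
tool_rot: [0.098, -3.139, 0.001]
contact_force: [-0.5, -3.8, -0.8]
opening: 0.0354
grip_force: 43.2
```

>>> jog_arm(
  plan=[
    [-0.4,0.02,0,0,0,0,-0.4],
    [-0.6,0.03,0,0,0,0,-0.4],
    [-0.6,0.03,0,0,0,0,-0.4],
    [-0.6,0.03,0,0,0,0,-0.4],
    [-0.4,0.02,0,0,0,0,-0.4],
    [0,0,0,0,0,0,-0.4],
  ],
)

```text
t: 12.6
tool_pos: [0.577, -0.1115, 0.0489]
tool_rot: [0.097, -3.14, -0.003]
contact_force: [1.5, 2.2, 1.2]
opening: 0.0356
grip_force: 43.4
```

Run:
```python
from h import *
o=ctrl.get_obs();print(o['wrist_torque'],o['contact_force'],o['tool_pos'],np.degrees(np.arctan2(*R.from_rotvec(o['tool_rot']).as_matrix()[[1,0],0])))
snap('wrist','w4')
snap('top','t1')
a=cv2.imread('pics/t1.png')[110:260,290:440];b=cv2.imread('pics/w4.png')
cv2.imwrite('pics/c4.png',np.hstack([cv2.resize(a,(400,400),interpolation=cv2.INTER_CUBIC),cv2.resize(b[80:480,120:520],(400,400))]))
```

```text
[ 0.03184045 -0.28333589 -0.10441474] [1.51565581 2.18626231 1.16652742] [ 0.57695747 -0.11145765  0.04885897] -176.47772944590506
```

View pics/c4.png

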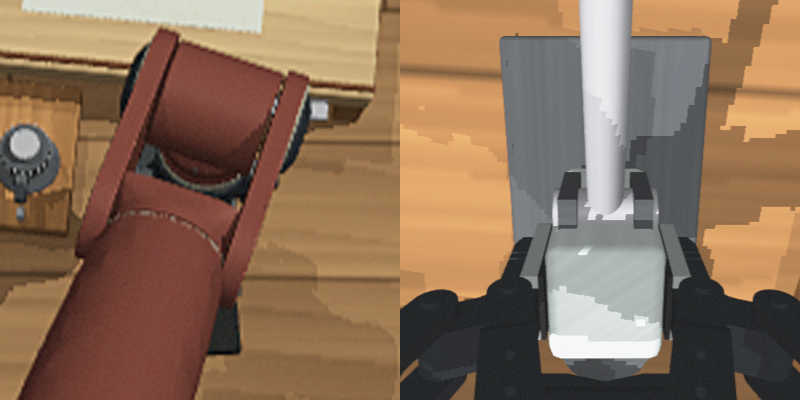

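The jack sits square in the grip, with the housing top centre at wrist pixel (325,302). The arm covers the pad in the top view.

Run:
```python
from h import *
print(pt('wrist','w4',325,302,.085), pt('wrist','w4',325,140,.008))
go([.6046,-.1192,.0489],183.4,6,-.4)
```

```text
[ 0.5487 -0.1115  0.085 ] [ 0.5111 -0.1137  0.008 ]
max [0.227 0.078 0.    0.    0.    0.    0.4  ]
[[-0.227, -0.078, -0.0, 0.0, 0.0, 0.0, -0.4], [-0.227, -0.078, -0.0, 0.0, 0.0, 0.0, -0.4], [-0.227, -0.078, -0.0, 0.0, 0.0, 0.0, -0.4], [-0.227, -0.078, -0.0, 0.0, 0.0, 0.0, -0.4], [-0.227, -0.077, -0.0, 0.0, 0.0, 0.0, -0.4], [-0.227, -0.077, -0.0, 0.0, 0.0, 0.0, -0.4]]
```

Run:
```python
from h import *
print(pt('wrist','w4',325,377,.085),pt('wrist','w4',325,325,.085),pt('wrist','w4',325,438,.085), pt('wrist','w4',326,118,.008))
```

```text
[ 0.5729 -0.11    0.085 ] [ 0.5558 -0.1111  0.085 ] [ 0.595  -0.1086  0.085 ] [ 0.5022 -0.1138  0.008 ]
```

>>> jog_arm(
  plan=[
    [-0.22,-0.08,0,0,0,0,-0.4],
    [-0.23,-0.08,0,0,0,0,-0.4],
    [-0.23,-0.08,0,0,0,0,-0.4],
    [-0.23,-0.08,0,0,0,0,-0.4],
    [-0.23,-0.08,0,0,0,0,-0.4],
    [-0.22,-0.08,0,0,0,0,-0.4],
    [0,0,0,0,0,0,-0.4],
    [0,0,0,0,0,0,-0.4],
  ],
)

```text
t: 13.5
tool_pos: [0.6035, -0.1203, 0.0488]
tool_rot: [0.096, -3.138, -0.001]
contact_force: [-2.6, 2.0, 1.6]
opening: 0.0353
grip_force: 43.5
```

Run:
```python
from h import *
o=ctrl.get_obs();print(o['wrist_torque'],o['contact_force'],o['tool_pos'])
snap('wrist','w5');snap('scene','s5')
b=cv2.imread('pics/w5.png');a=cv2.imread('pics/s5.png')[190:290,200:300]
cv2.imwrite('pics/c5.png',np.hstack([cv2.resize(a,(400,400),interpolation=cv2.INTER_CUBIC),b[80:480,120:520]]))
```

```text
[-0.04573871  0.29205907 -0.08419414] [-2.64182239  2.01794545  1.61917845] [ 0.60352713 -0.12028543  0.04882619]
```

View pics/c5.png

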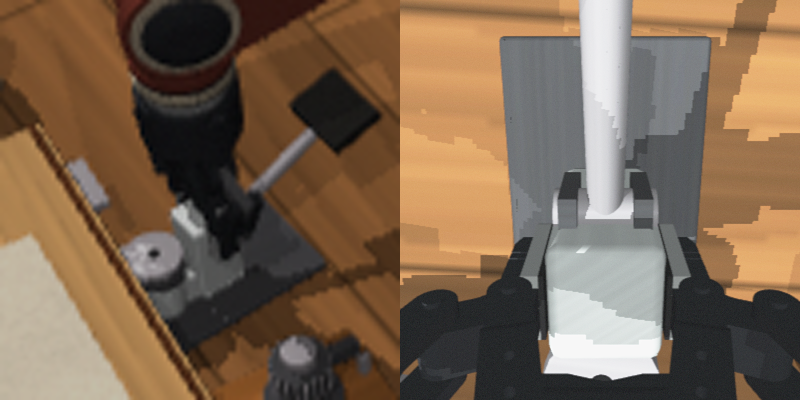

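The scene view shows the pad sitting squarely over the saddle and the handle up. I'll release, rise and move back over the paddle.

>>> jog_arm(
  plan=[
    [0,0,0,0,0,0,0.3],
    [0,0,0,0,0,0,0.3],
    [0,0,0,0,0,0,0.3],
    [0,0,-0.6,0,0,0,0.3],
    [0,0,-0.9,0,0,0,0.3],
    [0,0,-0.9,0,0,0,0.3],
    [0,0,-0.9,0,0,0,0.3],
    [0,0,-0.9,0,0,0,0.3],
  ],
)

```text
t: 14.4
tool_pos: [0.6049, -0.1208, 0.1353]
tool_rot: [-0.096, 3.139, -0.001]
contact_force: [0.8, -0.1, -1.4]
opening: 0.0553
grip_force: 0.0
```

>>> jog_arm(
  plan=[
    [0.6,0,-0.9,0,0,0,-1],
    [0.8,0,0,0,0,0,-1],
    [0.8,0,0,0,0,0,-1],
    [0.9,0,0,0,0,0,-1],
    [0.9,0,0,0,0,0,-1],
    [0.9,0,0,0,0,0,-1],
    [0.8,0,0,0,0,0,-1],
    [0.4,0,0,0,0,0,-1],
  ],
)

```text
t: 15.2
tool_pos: [0.4821, -0.1282, 0.1522]
tool_rot: [-0.096, 3.139, -0.001]
contact_force: [0.5, 0.3, -0.3]
opening: -0.0003
grip_force: 0.0
```

>>> jog_arm(
  plan=[
    [0,0,0,0,0,0,-1],
    [0,0,0,0,0,0,-1],
  ],
)

```text
t: 15.4
tool_pos: [0.4833, -0.1283, 0.152]
tool_rot: [-0.096, 3.139, -0.001]
contact_force: [-0.4, 0.1, -0.1]
opening: 0.0003
grip_force: 0.0
```

Run:
```python
from h import *
o=ctrl.get_obs();print(o['tool_pos'],o['contact_force'],o['opening'])
snap('wrist','w6');snap('top','t6')
b=cv2.imread('pics/w6.png');a=cv2.imread('pics/t6.png')[110:260,310:460]
cv2.imwrite('pics/c6.png',np.hstack([cv2.resize(a,(360,360),interpolation=cv2.INTER_CUBIC),cv2.resize(b[:480,100:540],None,fx=.75,fy=.75)]))
f=lambda u,v,h:pt('top','t6',u,v,h)
```

```text
[ 0.48328583 -0.12826769  0.15197449] [-0.36342824  0.06677687 -0.06940869] 0.0002636373334266895
```

View pics/c6.png

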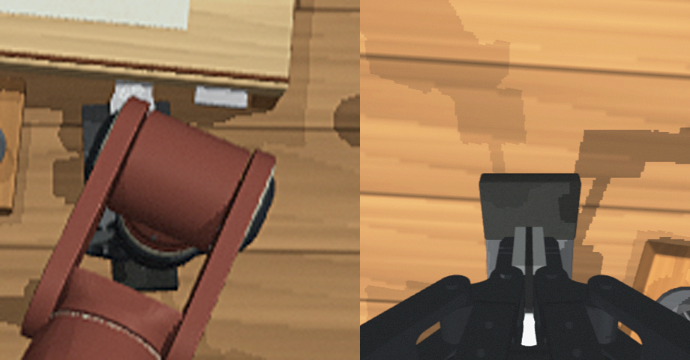

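The paddle is centred under the closed fingertips (about wrist pixel u 325, its back edge at v 231). Now I press slowly.

>>> jog_arm(
  plan=[
    [0,0,0.6,0,0,0,-1],
    [0,0,0.6,0,0,0,-1],
    [0,0,0.3,0,0,0,-1],
    [0.05,0,0.25,0,0,0,-1],
    [0.07,0,0.25,0,0,0,-1],
    [0.07,0,0.25,0,0,0,-1],
    [0.07,0,0.25,0,0,0,-1],
  ],
)

```text
t: 16.2
tool_pos: [0.4777, -0.1286, 0.1018]
tool_rot: [-0.096, 3.14, -0.001]
contact_force: [-4.5, 1.2, 10.5]
opening: 0.0002
grip_force: 4.7
```

Run:
```python
from h import *
print(pt('wrist','w6',325,231,.125))
o=ctrl.get_obs();print(o['tool_pos'],o['contact_force'])
```

```text
[ 0.4534 -0.1283  0.125 ]
[ 0.47765924 -0.12864339  0.10182282] [-4.45268144  1.18570067 10.50199666]
```

>>> jog_arm(
  plan=[
    [0.13,0,0.25,0,0,0,-1],
    [0.1,0,0.3,0,0,0,-1],
    [0.08,0,0.3,0,0,0,-1],
    [0.06,0,0.3,0,0,0,-1],
    [0.05,0,0.3,0,0,0,-1],
    [0.03,0,0.3,0,0,0,-1],
    [0,0,0.2,0,0,0,-1],
  ],
)

```text
t: 16.9
tool_pos: [0.4698, -0.1292, 0.064]
tool_rot: [-0.096, 3.137, -0.001]
contact_force: [-2.9, 1.6, 11.1]
opening: -0.0001
grip_force: 5.3
```

Run:
```python
from h import *
snap('scene','s7')
o=ctrl.get_obs();print(o['tool_pos'],o['contact_force'])
```

```text
[ 0.46971096 -0.12914113  0.06340025] [-0.62415775  2.00196654  8.91848653]
```

>>> jog_arm(
  plan=[
    [0,0,0.15,0,0,0,-1],
    [0,0,0.1,0,0,0,-1],
    [0,0,0.1,0,0,0,-1],
    [0,0,0,0,0,0,-1],
  ],
)

```text
t: 17.35
tool_pos: [0.4697, -0.1292, 0.0569]
tool_rot: [-0.096, 3.137, -0.001]
contact_force: [-1.9, 1.4, 8.5]
opening: 0.0
grip_force: 5.0
```

>>> jog_arm(
  plan=[
    [0,0,0.08,0,0,0,-1],
    [0,0,0.08,0,0,0,-1],
    [0,0,0,0,0,0,-1],
  ],
)

```text
t: 17.65
tool_pos: [0.4699, -0.1293, 0.0556]
tool_rot: [-0.096, 3.138, -0.0]
contact_force: [-7.5, 4.9, 19.5]
opening: 0.0002
grip_force: 10.6
```

Run:
```python
from h import *
snap('scene','s8')
for f in('s0','s5','s7','s8'):print(f,pt('scene',f,239,254),pt('scene',f,237,250),pt('scene',f,222,262))
a=cv2.imread('pics/s5.png')[190:290,200:300];b=cv2.imread('pics/s8.png')[190:290,200:300]
cv2.imwrite('pics/c8.png',np.hstack([cv2.resize(x,(400,400),interpolation=cv2.INTER_CUBIC) for x in(a,b)]))
```

```text
s0 [ 0.6494 -0.1145  0.0694] [ 0.6461 -0.1326  0.0679] [ 0.7111 -0.1011  0.0905]
s5 [ 0.6494 -0.1146  0.0693] [ 0.6466 -0.1313  0.0695] [ 0.7111 -0.1011  0.0906]
s7 [ 0.6551 -0.1005  0.0875] [ 0.6539 -0.1133  0.0925] [ 0.7164 -0.086   0.11  ]
s8 [ 0.6539 -0.1035  0.0837] [ 0.6563 -0.1072  0.1002] [ 0.7173 -0.0834  0.1133]
```

View pics/c8.png

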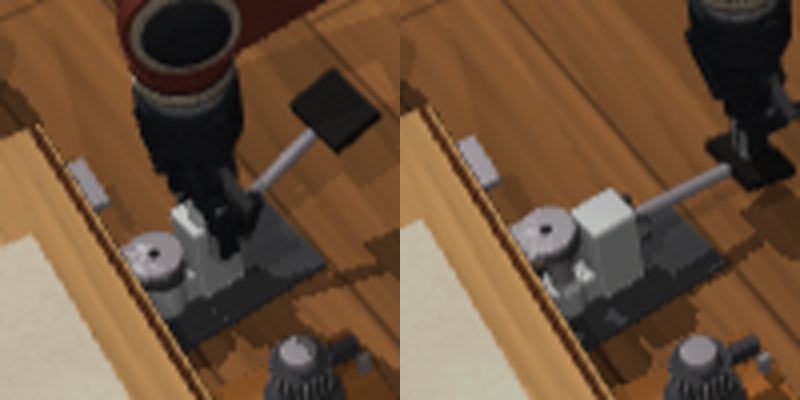

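The leaf and pad are up: the pad dot is now at crop (545,231), and depth puts its top at about 0.10 m. The jack has not moved. I'll let the handle back up along the same arc.

>>> jog_arm(
  plan=[
    [0,0,-0.2,0,0,0,-1],
    [0,0,-0.35,0,0,0,-1],
    [-0.03,0,-0.4,0,0,0,-1],
    [-0.05,0,-0.4,0,0,0,-1],
    [-0.07,0,-0.4,0,0,0,-1],
    [-0.1,0,-0.4,0,0,0,-1],
    [-0.13,0,-0.4,0,0,0,-1],
    [-0.15,0,-0.4,0,0,0,-1],
  ],
)

```text
t: 18.5
tool_pos: [0.48, -0.1286, 0.1122]
tool_rot: [-0.096, 3.138, -0.002]
contact_force: [2.6, 0.4, 0.3]
opening: -0.0001
grip_force: 0.7
```

>>> jog_arm(
  plan=[
    [-0.15,0,-0.4,0,0,0,-1],
    [-0.02,0,-0.6,0,0,0,-1],
    [0,0,-0.4,0,0,0,-1],
    [0,0,0,0,0,0,-1],
    [0,0,0,0,0,0,-1],
    [0,0,0,0,0,0,-1],
  ],
)

```text
t: 19.1
tool_pos: [0.4819, -0.1279, 0.1384]
tool_rot: [0.096, -3.139, -0.001]
contact_force: [0.2, 0.0, -0.8]
opening: 0.0003
grip_force: 0.0
```

Run:
```python
from h import *
snap('scene','s9')
o=ctrl.get_obs();print(o['tool_pos'],o['contact_force'])
for f in('s5','s9'):print(f,pt('scene',f,239,254),pt('scene',f,237,250),pt('scene',f,222,262),pt('scene',f,284,217))
a=cv2.imread('pics/s5.png')[190:290,200:300];b=cv2.imread('pics/s9.png')[190:290,200:300]
cv2.imwrite('pics/c9.png',np.hstack([cv2.resize(x,(400,400),interpolation=cv2.INTER_CUBIC) for x in(a,b)]))
```

```text
[ 0.48193439 -0.12794063  0.13832748] [-0.22702302 -0.93545691 -0.23653266]
s5 [ 0.6494 -0.1146  0.0693] [ 0.6466 -0.1313  0.0695] [ 0.7111 -0.1011  0.0906] [ 0.48   -0.1244  0.1157]
s9 [ 0.6493 -0.115   0.0688] [ 0.6467 -0.131   0.07  ] [ 0.7116 -0.0999  0.0921] [ 0.4815 -0.1218  0.1189]
```

View pics/c9.png

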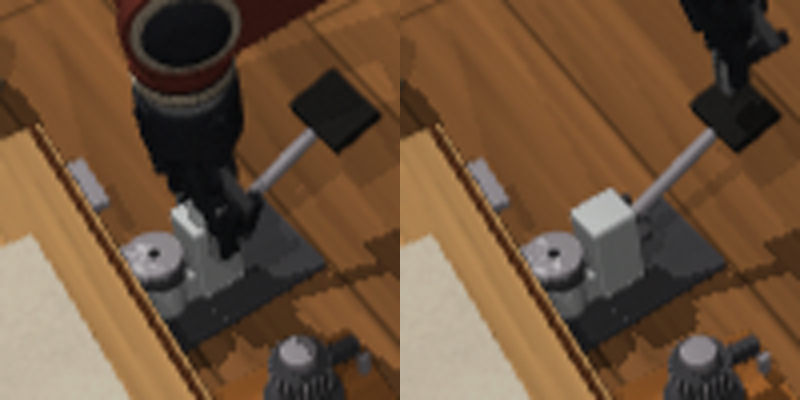

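Run:
```python
from h import *
d={f:np.load(f'pics/{f}.npz')['d'] for f in('s0','s5','s8','s9')}
for s in((slice(240,320),slice(170,225)),(slice(250,258),slice(234,244))):
    print([float(np.median((d['s0'][s]-d[f][s]))*1000) for f in('s5','s8','s9')],[float(np.mean((d['s0'][s]-d[f][s]))*1000) for f in('s5','s8','s9')])
```

```text
[0.031232833862304688, 16.394317626953125, -0.03212690353393555] [-2.7868196964263916, 16.961109161376953, -2.8140106201171875]
[1.5668869018554688, 23.73731231689453, 0.6676912307739258] [1.3584538698196411, 7.272541522979736, 0.3789052367210388]
```

Leaf fully settled and handle up. Second press, following the same path.

>>> jog_arm(
  plan=[
    [0,0,0.5,0,0,0,-1],
    [0,0,0.4,0,0,0,-1],
    [0.08,0,0.25,0,0,0,-1],
    [0.1,0,0.25,0,0,0,-1],
    [0.1,0,0.25,0,0,0,-1],
    [0.1,0,0.25,0,0,0,-1],
    [0.09,0,0.25,0,0,0,-1],
    [0.08,0,0.25,0,0,0,-1],
  ],
)

```text
t: 19.95
tool_pos: [0.4723, -0.1287, 0.0925]
tool_rot: [-0.096, 3.138, 0.0]
contact_force: [-2.4, 2.1, 9.1]
opening: 0.0002
grip_force: 4.5
```

>>> jog_arm(
  plan=[
    [0.06,0,0.3,0,0,0,-1],
    [0.05,0,0.3,0,0,0,-1],
    [0.04,0,0.3,0,0,0,-1],
    [0.03,0,0.3,0,0,0,-1],
    [0,0,0.2,0,0,0,-1],
    [0,0,0,0,0,0,-1],
  ],
)

```text
t: 20.55
tool_pos: [0.4677, -0.129, 0.0636]
tool_rot: [0.096, -3.139, -0.0]
contact_force: [-5.6, 2.2, 9.5]
opening: -0.0003
grip_force: 5.2
```

>>> jog_arm(
  plan=[
    [0,0,0.15,0,0,0,-1],
    [0,0,0.12,0,0,0,-1],
    [0,0,0.1,0,0,0,-1],
    [0,0,0.05,0,0,0,-1],
    [0,0,0,0,0,0,-1],
  ],
)

```text
t: 21.05
tool_pos: [0.4677, -0.129, 0.0557]
tool_rot: [0.097, -3.139, -0.001]
contact_force: [-5.7, 1.7, 10.7]
opening: -0.0001
grip_force: 5.5
```

>>> jog_arm(
  plan=[
    [0.05,0,0.05,0,0,0,-1],
    [0,0,0.03,0,0,0,-1],
    [0,0,0,0,0,0,-1],
    [0,0,0,0,0,0,-1],
    [0,0,0,0,0,0,-1],
  ],
)

```text
t: 21.55
tool_pos: [0.4677, -0.1291, 0.0553]
tool_rot: [-0.097, 3.139, 0.001]
contact_force: [-6.1, 4.0, 14.3]
opening: 0.0001
grip_force: 7.8
```

Run:
```python
from h import *
for i in range(3):
    snap('scene','s10');o=ctrl.get_obs();print(o['tool_pos'],o['contact_force'])
a,b,c=(np.load(f'pics/{f}.npz')['d'] for f in('s0','s8','s10'))
s=(slice(240,320),slice(170,225));print(np.median(a[s]-b[s]),np.median(a[s]-c[s]))
b,c=(cv2.imread(f'pics/{f}.png')[190:290,200:300].astype(int) for f in('s8','s10'))
print('image diff near jack',np.abs(b-c)[:, :65].mean(), pt('scene','s10',236,248))
```

```text
[ 0.46770972 -0.12907962  0.05532429] [-5.56330923  3.86664804 14.43699998]
[ 0.46769311 -0.1290684   0.05532164] [-5.58318229  3.48329371 14.98872559]
[ 0.46770631 -0.1290627   0.0553253 ] [-5.41923129  3.63293205 14.11683537]
0.016394317 0.016381979
image diff near jack 0.540974358974359 [ 0.6544 -0.1166  0.0988]
```

```bash
python3 -c "
from station import ctrl
print(ctrl.finish_job())"
```

```text
the job is handed in; nothing more can be done
None
```

The job is handed in, and the station gave no verdict. The collar is turned to its stop with the lug in line with the locked mark. The jack stands under the lift pad, about 4 mm off the mark by my estimate. The trial stroke was pumped and the leaf settled back down. The handle is now held at the bottom with about 14 N, with the leaf raised on the jack.

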